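Trip the hidden tray catch of a fuse holder with a reset pin

ROBOT

A 6-joint arm with a two-finger parallel gripper is mounted at the origin on the work surface. World frame = base frame: x ahead of the robot, y to its left, z up, the work surface at z = 0. Lengths are in mm, angles in degrees, forces in N, time in s.
With the tool pointing down it reaches from about 300 to 850 mm from the base axis. Payload 4.2 kg.
Tool frame: the origin (TCP) lies at the centre of the arm's flange, where the gripper is bolted on; the fingertips stand 191 mm ahead of it and the grasp point (between the pads) lies 172 mm ahead of it; z points along the fingers, y is the direction in which the jaws open and shut (so a half turn about z gives the same grasp; the last joint's range is limited). The gripper opens to 91 mm and grips with 3 to 60 N. Pads are 32 mm wide; open, the fingers measure 118 mm over their backs; the gripper's body (76 mm by 178 mm) begins 60 mm behind the grasp point.
Start: joints at [65.546, 18.312, 89.639, -0, 72.044, -1.146], TCP at [227.508, 528.075, 404.776] pointing down, gripper open.
Joint ranges: [-177.97, 177.97], [-48.28, 115.42], [12.27, 149.76], [-77.06, 257.06], [2.81, 150.46], [-146.56, 146.56]. Speed limits (degrees/s): [147.25, 147.25, 180, 180, 180, 180].

INTERFACE

Orientations are given as [roll, pitch, yaw] about the fixed x, y, z axes, in that order (R = Rz(yaw) Ry(pitch) Rx(roll)).
In Python, from workcell import status, vision, ticket gives the robot as it stands.
- The arm moves only by the shell command python3 -m jog 'ROWS' [FORCE]. ROWS is JSON, a list of rows, each a list of 7 numbers: the finger opening in m, from 0 to 0.0912, then the shift along the tool's x, y, z in m, then the turn, a rotation vector about the tool's x, y, z in rad. A call has 1 to 12 rows; each row shifts and turns the commanded pose from where the row before left it, along the tool's axes as they then stand; what a row does not reach is not made up. A row lasts 1/8 s, in which the tool goes at most 62.5 mm and 10.7 degrees, less where a joint would pass 70% of its speed; a pose out of reach is approached as far as the arm can. A call with a gripper value outside its range is refused whole. The fingers move at their own pace and stop on an object; FORCE is the grip in N (left out, the last holds). Time passes only in rows, so rows that do not move let the fingers close. It gives the time, the measured TCP pose, the force and the opening at its end, in the units of the state.
- status.state(): the state, without advancing time (a new reading comes with each control period).
- vision.grab_frame(name): name is "scene" or "top" or "wrist"; returns a dict with "color" (480x640x3 uint8, blue, green, red), "depth" (480x640 float32, mm along the optical axis (not along the pixel's ray), 0 where there is no reading), "fov_y" (degrees; the focal length in pixels is half the picture's height over the tangent of half this angle, whatever the lens; pixels are square), "cx", "cy" (the principal point, pixels), "pose" (4x4, takes a point from camera to world coordinates). Camera axes: x right, y down, z forward; pixel columns grow to the right and rows downward; lengths in mm; the calibration is good to about 2 mm. A picture is of the moment at which its call begins.
- ticket.job_done(): hands the job in, once; it reports no verdict.
Trained networks look in the newest picture that a camera, given by its name, has taken for a name from the list of things; names that differ only in an ending like _2 or _b are one class to them, and where a whole thing is asked for, a point or a joint stands for the part that bears it (a point fixed in the world has none). Each returns a list of dicts, best first, with "p" (0 to 1); they miss things now and then, are a little off and sometimes report something else, mostly with a low value. They report only what shows in the picture. A call takes as long as a camera call.
- vision.find_in(camera, label): "location" ([x, y, z] in mm, in world coordinates, good to about 4 mm: the middle of the surface that is visible of it).
- vision.silhouettes(camera, label): "pixels" (480x640 bool, what is visible of it).
The state is a dict: "time_s": time; "qpos": joint angles; "qvel": joint speeds; "effort": joint torques, N m; "ee_pos": TCP position; "ee_rot": TCP orientation; "force": force on the tool from outside, world axes, zero at the start; "torque": the same for the moment, N m; "gripper_width": finger opening in mm.
Only numpy, scipy, OpenCV 4.12 (cv2) and the standard library are available. Lean on these libraries where they do the work, as an engineer would, in place of code of your own. Each camera call takes 0.05 s, during which the arm holds its last target.

TASK

Take the reset pin from its wooden stand, reach down through the yellow-framed slot in the fuse holder, feel along it for the hidden spring catch and press it gently (never over 15 N, also on the stiff stops beside it), keeping it down until the fuse tray has slid fully out. Then put the pin back, standing fully home in its stand, and let go. Touch the fuse holder only with the pin, and leave the other things where they are.

Things in the scene. Friction and masses are not known exactly. Their poses are not given: they have to be found in the camera images.
- holder: Grey plastic fuse holder screwed to the table: a closed case 120 mm (x) by 130 mm (y) by 60 mm high, with a small screwed-down ear on each y side. Origin under its centre; its own -x is the front, where the fuse tray comes out. On its top is the only access slot, framed in yellow.
- slot (a point): Centre of the yellow-framed access slot at the holder's top face (60 mm above the table), 15 mm behind the holder's centre; axes as the holder's. The slot goes straight down through the 8 mm thick top into a hollow; it is 52 mm long along the holder's y and 10 mm wide along its x.
- slot_bed (a point): Point 25 mm straight below slot, level with the top of the sprung catch and of the stiff elastic stops before and after it along the slot; all look alike. The catch is a pad 12 mm long along the slot, spanning its width, 1 mm gap to each stop. Its centre lies anywhere within 19 mm either way of this point along the slot: it is not measured and must be felt for.
- holder_front (a point): Middle of the tray's place in the holder's front face. How the parts below the slot feel: the catch yields softly, about 2 N to start and 0.35 N more per mm; it frees the tray when pressed about 6 mm and is solid at 11 mm. The stops yield about 4 N per mm, are solid at 6 mm and do nothing. More than 15 N of the pin on the holder damages it.
- tray (a joint): How far the fuse tray has come out of the holder's front, m: 0 shut, 0.045 fully out. A damped spring pushes it out in about 1.5 s while the catch is held down; if the catch is let up before it has come out about 28 mm a second tooth catches it there, and the catch must be pressed again.
- pin_handle (a point): Reset pin, standing in its stand at the start: middle of the part to grasp, a red round handle 18 mm in diameter and 46 mm long. Below the handle is a dark collar 22 mm in diameter, 4 mm thick, then a round steel stem 6 mm in diameter and 60 mm long with a ball end. This point is 87 mm above the tip and 27 mm above the collar's underside; 110 mm long in all, about 60 g.
- pin_tip (a point): End of the pin's stem; axes as the pin's (z from tip to handle)
- stand_mouth (a point): Centre of the mouth of the hole in the pin's stand, a fixed light wooden block 60 x 60 mm, 70 mm high (the mouth is at its top). The hole is 11 mm in diameter and 66 mm deep; the pin stands in it with its collar resting on the block, so the tip is then 60 mm below the mouth.
- lantern: folding LED lantern, dark green, 70 x 100 mm base, 131 mm tall, standing in the box shelf at the back; origin under its base
- mirror: small round steel mirror on a foot, 108 mm tall, in the box shelf; origin under its foot
- egg_cup: yellow melamine egg cup, 60 mm tall, 50 mm across, in the box shelf; origin under its foot
- jar: open orange plastic jar, 72 mm across, 88 mm tall, on the table; origin under its base
- cap: orange jar cap lying upside down on the table, 70 mm across, 16 mm tall; origin under its centre
- fuse_case: blue flat case of spare fuses, 60 x 40 x 22 mm, on the table; origin under its centre
- driver: black-handled screwdriver, 170 mm long, lying on the table

How it is judged (in metres and radians):
On the way, in this order (a step that is already met when the one before it is completed fails the run):
1. the pin has been taken from its stand and its tip reached through the slot onto the catch (z of pin_tip in the frame of holder below 0.037 m and horizontal distance between pin_tip and slot below 0.03 m), for 0.05 s.
2. the tray is fully out with the pin still in the slot (value of joint tray above 0.04 m and z of pin_tip in the frame of holder below 0.04 m and horizontal distance between pin_tip and slot below 0.03 m), for 0.1 s.
At the end, for the whole second after the job is handed in: The tray is out at least 40 mm of its 45 mm; the pin stands at rest in its stand, tip within 6 mm of the hole's axis and at least 56 mm below the mouth (collar within 4 mm of the block), upright within 0.1 rad, released (value of joint tray above 0.04 m and horizontal distance between pin_tip and stand_mouth below 0.006 m and z of pin_tip in the frame of stand_mouth below -0.056 m and angle between pin_handle's own z axis and vertical below 0.1 rad and linear speed of pin below 0.02 m/s); the robot touches nothing.
It fails at once if the pin presses on the fuse holder, its catch or its stops with more than 15 N (contact force between pin and holder above 15 N).
It fails at once if the hand or arm touches the fuse holder or its tray (contact force between any of the fingers, the arm and holder above 0.5 N).
It fails at once if another thing is moved more than 20 mm (distance of any of lantern, mirror, egg_cup, jar, cap, fuse_case, driver from where it was at the start of the episode above 0.02 m).
It also fails if it takes over 67 s, if anything falls off the work surface, if the arm or the gripper's body presses on something with over 40 N, if the wrist force passes 120 N, or if a joint passes its speed limit or range.

## Working session

There is one attempt and no reset: what is moved stays moved. The work goes in short steps, Python scripts to look and compute and a shell command to move; the robot and the scene stay as the last step left them, time stands still between calls to the robot, and variables do not carry over. Pictures are saved under pics/ and viewed, and the job is handed in when it is done.

```bash
mkdir -p pics; cat > h.py <<'E'
import numpy as np,cv2
from workcell import status,vision
def K(f):
    return 240/np.tan(np.radians(f['fov_y'])/2)
def world(f,u,v,z=None):
    d=f['depth'][int(v),int(u)] if z is None else z
    k=K(f); p=np.array([(u-f['cx'])/k*d,(v-f['cy'])/k*d,d,1]); return (np.array(f['pose'])@p)[:3]
def cloud(f):
    v,u=np.mgrid[0:480,0:640]; d=f['depth'];k=K(f)
    P=np.stack([(u-f['cx'])/k*d,(v-f['cy'])/k*d,d,np.ones_like(d)],-1)@np.array(f['pose']).T
    P=P[...,:3]; P[d<=0]=np.nan; return P
E
python3 - <<'E'
from h import *
print(status.state())
for n in ['scene','top']:
    f=vision.grab_frame(n); cv2.imwrite(f'pics/{n}0.png',f['color']); print(n,f['fov_y'],np.round(f['pose'],3).tolist())
    np.savez(f'pics/{n}0.npz',**f)
    for l in ['holder','pin_handle','tray','lantern','jar','cap','fuse_case','driver','mirror']:
        r=vision.find_in(n,l); print(l,[(round(x['p'],2),np.round(x['location'],0).tolist()) for x in r[:2]])
E
```

```text
{'time_s': 0.0, 'qpos': array([ 6.55439097e+01,  1.83517650e+01,  8.97060646e+01, -1.63890914e-03,
        7.20441326e+01, -1.14749875e+00]), 'qvel': array([ 0.03658563,  0.08349749, -0.10162115,  0.05149258, -0.01310772,
        0.01403122]), 'effort': array([ 4.55324707e-04, -4.12464416e+01, -2.31979984e+01,  7.26646115e-02,
        4.56305640e-02, -1.52197899e-04]), 'ee_pos': array([227.4667696 , 527.91420232, 403.92105533]), 'ee_rot': array([-1.79898027e+02, -4.84053573e-04,  1.56691915e+02]), 'force': array([-0.46915842,  0.13903414,  0.22159475]), 'torque': array([ 0.03794831, -0.01757445,  0.02186264]), 'gripper_width': 90.98756908134871}
scene 47.67151834170469 [[0.127, 0.55, -0.825, 1626.81], [0.992, -0.06, 0.112, -144.131], [0.012, -0.833, -0.553, 791.113], [0.0, 0.0, 0.0, 1.0]]
holder [(0.83, [589.0, -11.0, 62.0])]
pin_handle [(0.72, [472.0, 204.0, 98.0])]
tray []
lantern [(0.79, [768.0, -147.0, 134.0])]
jar [(0.91, [566.0, -194.0, 67.0])]
cap [(0.73, [513.0, -390.0, 4.0])]
fuse_case [(0.53, [590.0, 379.0, 19.0])]
driver [(0.77, [378.0, 411.0, 19.0])]
mirror [(0.87, [760.0, 30.0, 117.0])]
top 57.54963274245345 [[-0.009, -0.99, 0.141, 438.291], [-1.0, 0.009, -0.003, 19.137], [0.002, -0.141, -0.99, 1134.09], [0.0, 0.0, 0.0, 1.0]]
holder [(0.95, [551.0, -6.0, 64.0])]
pin_handle []
tray [(0.28, [554.0, -3.0, 58.0])]
lantern [(0.55, [358.0, 409.0, 18.0])]
jar [(0.56, [555.0, 1.0, 62.0])]
cap [(0.64, [513.0, -390.0, 8.0]), (0.45, [357.0, 411.0, 20.0])]
fuse_case [(0.79, [577.0, 379.0, 24.0]), (0.63, [356.0, 409.0, 21.0])]
driver [(0.88, [358.0, 409.0, 21.0])]
mirror [(0.61, [755.0, 24.0, 98.0])]
```

View pics/scene0.png

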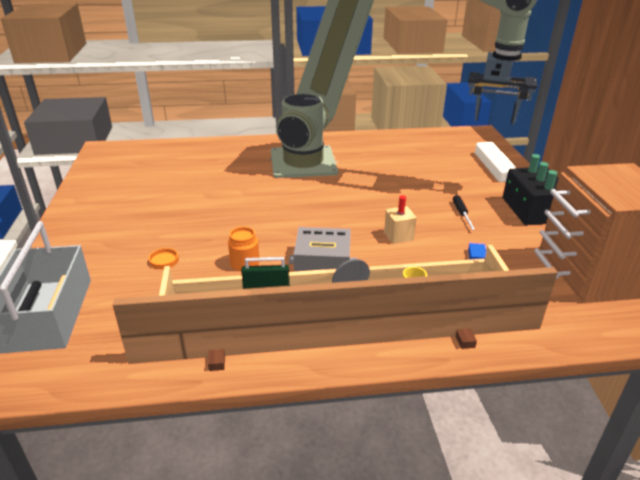

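View pics/top0.png

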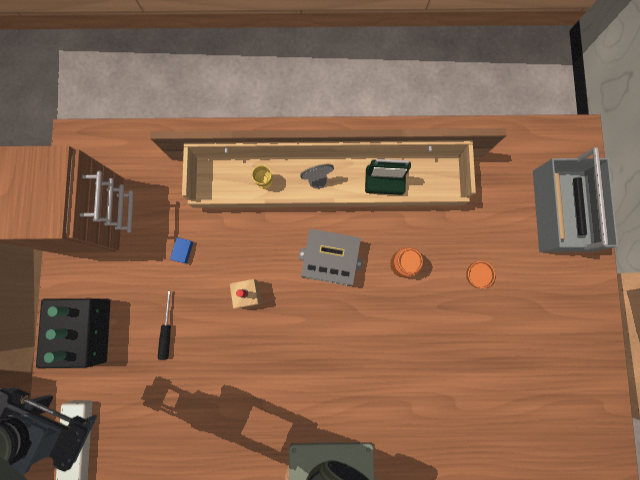

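The scene and top views show the holder at about (332,258) in the top picture, its yellow slot at (332,250), and the stand with the red pin at (243,293). Next I measure them.

```bash
python3 - <<'E'
from h import *
for n in ['top','scene']:
    f=dict(np.load(f'pics/{n}0.npz')); P=cloud(f); hsv=cv2.cvtColor(f['color'],cv2.COLOR_BGR2HSV)
    H,S,V=[hsv[...,i].astype(int) for i in range(3)]
    x,y,z=P[...,0],P[...,1],P[...,2]
    # holder top
    m=(abs(z-60)<6)&(x>480)&(x<660)&(abs(y)<110)&(S<60)
    yl=(abs(z-60)<15)&(x>500)&(x<660)&(abs(y)<100)&(H>18)&(H<35)&(S>100)
    for nm,mm in (('hold',m),('yel',yl)):
        q=P[mm]; r=cv2.minAreaRect(q[:,:2].astype(np.float32)); print(n,nm,len(q),np.round(q.mean(0),1),np.median(q[:,2]),r)
    s=(abs(z-70)<5)&(abs(x-458)<60)&(abs(y-205)<60)
    q=P[s]; print('stand',len(q),np.round(q.mean(0),1),np.median(q[:,2]),cv2.minAreaRect(q[:,:2].astype(np.float32)))
    # handle
    s=((H<8)|(H>172))&(S>150)&(z>75)&(abs(x-465)<60)&(abs(y-205)<60)
    q=P[s]; print('red',len(q),np.round(q.mean(0),1), np.round(q[q[:,2]>q[:,2].max()-6].mean(0),1), q[:,2].max(),np.round(q.min(0)))
    c=f['color'][210:320,200:380] if n=='top' else f['color'][180:290,230:430]
    cv2.imwrite(f'pics/{n}0c.png',cv2.resize(c,None,fx=4,fy=4,interpolation=cv2.INTER_CUBIC))
E
```

```text
top hold 2281 [553.6  -3.4  60.3] 60.24798951738944 ((555.8312377929688, -3.5712738037109375), (130.073974609375, 118.8157730102539), 79.39730072021484)
top yel 70 [571.1  -6.9  60.1] 60.57433314158982 ((570.9423217773438, -6.355630874633789), (59.884857177734375, 17.977859497070312), 79.58475494384766)
stand 550 [467.3 207.5  70.1] 70.11111312315381 ((467.46636962890625, 208.72918701171875), (59.764076232910156, 60.97622299194336), 10.070964813232422)
red 58 [466.  206.4 113.9] [466.9 208.3 120.5] 123.93416112581872 [459. 200.  79.]
scene hold 1456 [564.4  -3.7  61.4] 61.5893517624512 ((557.9144897460938, -3.2179336547851562), (128.83753967285156, 126.48831176757812), 80.15059661865234)
scene yel 58 [566.2  -3.2  59.8] 60.66415862040327 ((570.5106201171875, -4.578954696655273), (59.62057113647461, 19.393335342407227), 82.81192779541016)
stand 293 [475.7 208.1  71.1] 71.61266971079363 ((470.2294006347656, 210.29666137695312), (69.64771270751953, 62.86098861694336), 8.86159610748291)
red 106 [473.9 208.3 105.7] [471.7 208.7 121.7] 124.01337109542237 [463. 200.  79.]
```

View pics/top0c.png

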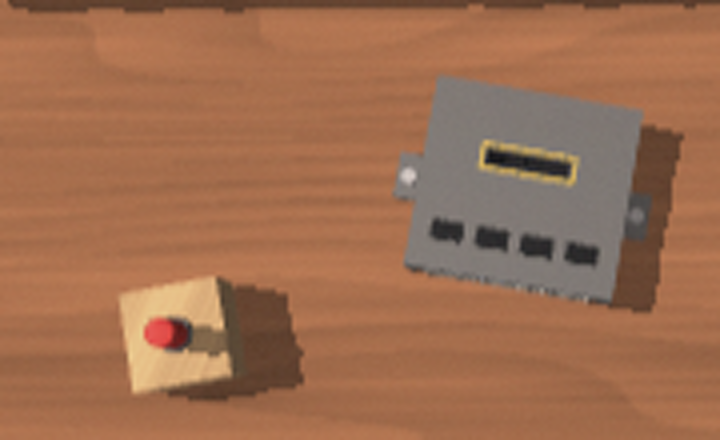

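```bash
python3 -m jog '[[0.0912,0,0,0,0,0,-0.111],[0.0912,0,-0.03,0,0,0,-0.111],[0.0912,0,-0.05,0,0,0,0],[0.0912,-0.02,-0.05,0,0,0,0],[0.0912,-0.044,-0.04,0,0,0,0],[0.0912,-0.044,-0.03,0,0,0,0],[0.0912,-0.044,-0.03,0,0,0,0],[0.0912,-0.044,-0.02,0,0,0,0],[0.0912,-0.045,-0.02,0,0,0,0],[0.0912,-0.035,0,0,0,0,0],[0.0912,-0.018,0,0,0,0,0],[0.0912,0,0,0,0,0,0]]' 20
python3 - <<'E'
from h import *
s=status.state(); print(s['ee_pos'],s['ee_rot'],s['force'])
f=vision.grab_frame('wrist'); np.savez('pics/w1.npz',**f); cv2.imwrite('pics/w1.png',f['color']); print(np.round(f['pose'],3).tolist(),f['fov_y'])
E
```

```text
time_s: 2.5
ee_pos: [464.1, 209.5, 404.5]
ee_rot: [-180.0, -0.0, 169.4]
force: [-0.5, 0.3, -0.7]
gripper_width: 91.1
[464.07314654 209.51718215 404.46462648] [-1.79994315e+02 -4.71654937e-02  1.69368404e+02] [-0.52124324  0.30982439 -0.65861819]
[[0.185, 0.947, 0.262, 391.057], [0.983, -0.178, -0.051, 223.518], [-0.001, 0.267, -0.964, 384.687], [0.0, 0.0, 0.0, 1.0]] 67.07601008701053
```

View pics/w1.png

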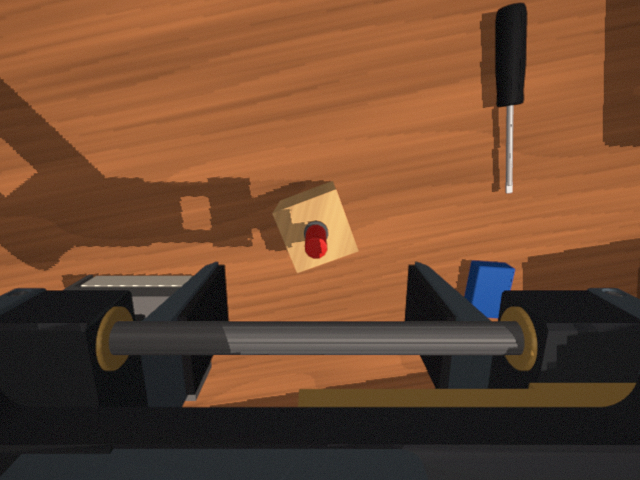

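The wrist picture shows the stand at (316,228), with the red handle at (316,240) between the open fingers.

```bash
python3 - <<'E'
from h import *
f=dict(np.load('pics/w1.npz')); P=cloud(f); hsv=cv2.cvtColor(f['color'],cv2.COLOR_BGR2HSV)
H,S,V=[hsv[...,i].astype(int) for i in range(3)]
x,y,z=P[...,0],P[...,1],P[...,2]
near=(abs(x-467)<50)&(abs(y-208)<50)
q=P[near&(abs(z-70)<4)]; print(len(q),np.median(q[:,2]),cv2.minAreaRect(q[:,:2].astype(np.float32)))
r=P[near&((H<8)|(H>172))&(S>150)&(z>72)]
print(len(r),r.min(0),r.max(0)); t=r[r[:,2]>r[:,2].max()-3]; print(len(t),t.mean(0),cv2.minAreaRect(t[:,:2].astype(np.float32)))
for a in range(78,118,8):
    b=r[(r[:,2]>a)&(r[:,2]<a+8)]
    if len(b): print(a,b.mean(0),np.ptp(b,0))
E
```

```text
3675 70.12031799202555 ((468.9654235839844, 208.17530822753906), (60.41352462768555, 60.18046188354492), 9.859721183776855)
622 [445.1663515  161.9406857   73.64266426] [488.33377455 253.31684588 267.08997765]
3 [478.75830663 222.56270183 265.96981064] ((478.1410217285156, 207.4884033203125), (91.35150909423828, 8.416367530822754), 82.32018280029297)
78 [461.7099827  209.04522543  82.37764696] [ 6.41013331 16.35161884  7.69081421]
86 [461.55243554 209.40933602  89.91381522] [ 6.24848761 15.92127094  7.68042295]
94 [461.88872877 209.41214928  97.85463967] [ 6.19655979 15.74185972  7.89010334]
102 [461.91290586 208.7737012  105.85231792] [ 5.94486591 16.31308711  7.87820701]
110 [461.84520553 209.46493483 114.11794801] [ 5.47588988 15.7507415   7.69274543]
```

```bash
python3 -m jog '[[0.05,-0.0045,0,0.02,0,0,0],[0.05,0,0,0.035,0,0,0],[0.05,0,0,0.035,0,0,0],[0.05,0,0,0.03,0,0,0],[0.05,0,0,0.015,0,0,0],[0.05,0,0,0,0,0,0]]' 20
python3 -m jog '[[0.015,0,0,0,0,0,0],[0.01,0,0,0,0,0,0],[0.01,0,0,0,0,0,0],[0.01,0,0,0,0,0,0],[0.01,0,0,0,0,0,0]]' 30
python3 - <<'E'
from h import *
s=status.state(); print(s['ee_pos'],s['ee_rot'],s['force'],s['gripper_width'])
f=vision.grab_frame('wrist'); np.savez('pics/w2.npz',**f); cv2.imwrite('pics/w2.png',f['color'])
E
```

```text
time_s: 3.3
ee_pos: [467.3, 209.0, 269.4]
ee_rot: [-180.0, -0.1, 169.5]
force: [0.2, -0.4, -0.1]
gripper_width: 50.2
time_s: 3.92
ee_pos: [468.2, 208.6, 270.2]
ee_rot: [180.0, 0.0, 169.4]
force: [-0.8, 0.5, 3.1]
gripper_width: 17.5
[468.20656245 208.6129892  270.23173817] [1.79971591e+02 3.69629655e-02 1.69402916e+02] [-0.84425454  0.47568295  3.05972936] 17.53884447724184
```

View pics/w2.png

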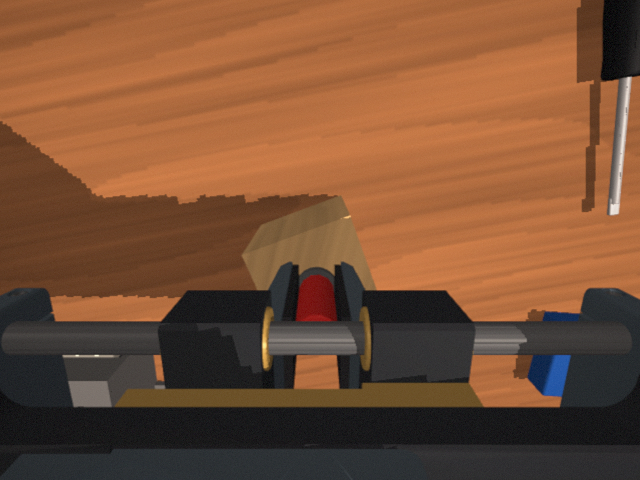

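```bash
python3 -m jog '[[0.01,0,0,-0.01,0,0,0],[0.01,0,0,-0.025,0,0,0],[0.01,0,0,-0.025,0,0,0],[0.01,0,0,-0.02,0,0,0],[0.01,0,0,-0.005,0,0,0]]' 30
python3 -m jog '[[0.01,-0.015,-0.02,0,0,0,0],[0.01,-0.025,-0.035,0,0,0,0],[0.01,-0.03,-0.04,0,0,0,0],[0.01,-0.03,-0.04,0,0,0,0],[0.01,-0.022,-0.033,0,0,0,0],[0.01,-0.013,-0.018,0,0,0,0],[0.01,-0.005,-0.006,0,0,0,0],[0.01,0,0,0,0,0,0]]'
python3 - <<'E'
from h import *
s=status.state(); print(s['ee_pos'],s['ee_rot'],s['force'],s['gripper_width'])
for n in ['wrist','top','scene']:
    f=vision.grab_frame(n); np.savez(f'pics/{n}3.npz',**f); cv2.imwrite(f'pics/{n}3.png',f['color'])
    c={'top':f['color'][180:310,240:420],'scene':f['color'][180:280,250:400],'wrist':f['color'][200:400,200:440]}[n]
    cv2.imwrite(f'pics/{n}3c.png',cv2.resize(c,None,fx=3.2,fy=3.2,interpolation=cv2.INTER_CUBIC))
E
```

```text
time_s: 4.6
ee_pos: [468.3, 208.7, 356.2]
ee_rot: [179.9, 0.1, 169.4]
force: [1.0, 0.3, -0.7]
gripper_width: 17.2
time_s: 5.6
ee_pos: [570.3, -5.3, 354.4]
ee_rot: [180.0, -0.1, 169.4]
force: [-0.4, 0.0, -0.4]
gripper_width: 17.5
[570.29905267  -5.33946654 354.42334748] [ 1.79968328e+02 -5.59645017e-02  1.69414217e+02] [-0.44255727  0.01002721 -0.37170091] 17.474120431968107
```

View pics/wrist3c.png

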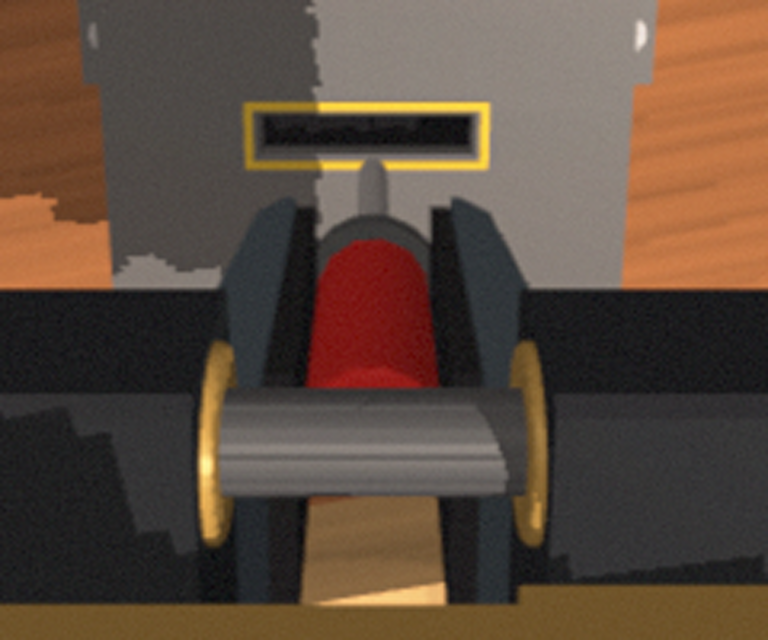

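View pics/scene3c.png

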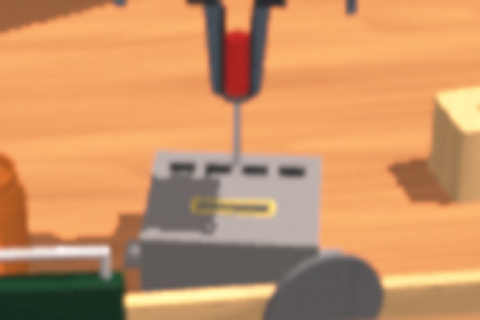

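View pics/top3c.png

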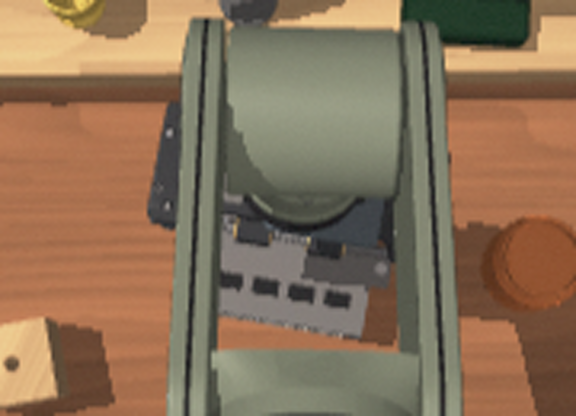

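The wrist view shows the slot centred near (315,242) and the pin tip near (316,250), above the holder; I compute their offsets in the holder's axes.

```bash
python3 - <<'E'
from h import *
s=status.state(); T=np.array(s['ee_pos'])
ux=np.array([-.983,.184,0]);uy=np.array([.184,.983,0])
f=dict(np.load('pics/wrist3.npz')); P=cloud(f); hsv=cv2.cvtColor(f['color'],cv2.COLOR_BGR2HSV)
H,S,V=[hsv[...,i].astype(int) for i in range(3)]
yl=(H>18)&(H<35)&(S>110)&(abs(P[...,2]-60)<8); yl[300:]=0
q=P[yl]; 
a=(q-T)@ux; b=(q-T)@uy
print('slot wrist: rel tool x',a.min(),a.max(),(a.min()+a.max())/2,'y',b.min(),b.max(),(b.min()+b.max())/2)
print(cv2.minAreaRect(q[:,:2].astype(np.float32)), q[:,2].mean())
# stem pixels
for (u,v) in [(316.3,251),(316,253),(316,256),(316,260)]:
    w=world(f,u,v); print(u,v,np.round(w,1), (w-T)@ux,(w-T)@uy)
# where would tip (rel 0,0, z=T-260) and stem project
k=K(f);M=np.linalg.inv(f['pose'])
for z in (94,100,110,125):
    c=M@np.r_[T[:2],z,1]; print(z, c[:2]/c[2]*k+[f['cx'],f['cy']],3/c[2]*k)
f=dict(np.load('pics/scene3.npz'));k=K(f);M=np.linalg.inv(f['pose'])
for p in ([*T[:2],94],[*T[:2],150]):
    c=M@np.r_[p,1]; print('scene', c[:2]/c[2]*k+[f['cx'],f['cy']])
E
```

```text
slot wrist: rel tool x -11.736811531525182 130.72862706002513 59.49590776424998 y -32.27792602630035 212.77777044020766 90.24992220695366
((539.3292846679688, 98.02378845214844), (42.698814392089844, 281.3778381347656), 17.577014923095703) 60.71951949444476
316.3 251 [567.7  -4.6 102. ] 2.3060154422132264 -0.3053242466101273
316 253 [567.7  -4.8 106.5] 2.309895590391433 -0.5028980544720201
316 256 [567.9  -4.9 112.3] 2.082773247935787 -0.49785593178575405
316 260 [567.8  -4.8 120.7] 2.2064229254158394 -0.4900959750567312
94 [316.74189672 250.77016144] 4.315384615197641
100 [316.75133459 253.366195  ] 4.4168440831645785
110 [316.7680908  257.97525028] 4.5969774622108535
125 [316.79595474 265.63966149] 4.896521773497166
scene [322.50087334 233.16589175]
scene [322.74999857 212.67817682]
```

```bash
python3 - <<'E'
from h import *
f=dict(np.load('pics/scene3.npz'));
cv2.imwrite('pics/scene3d.png',cv2.resize(f['color'][170:270,290:370],None,fx=6,fy=6,interpolation=cv2.INTER_NEAREST))
f=dict(np.load('pics/wrist3.npz'));
cv2.imwrite('pics/wrist3d.png',cv2.resize(f['color'][225:300,265:365],None,fx=7,fy=7,interpolation=cv2.INTER_NEAREST))
E
```

```text
(no output)
```

View pics/scene3d.png

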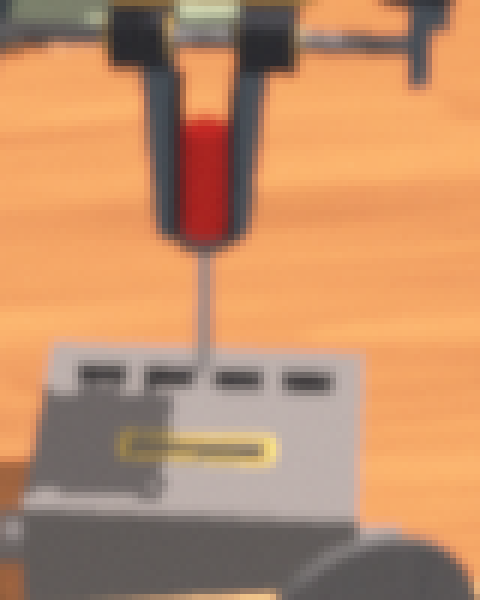

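View pics/wrist3d.png

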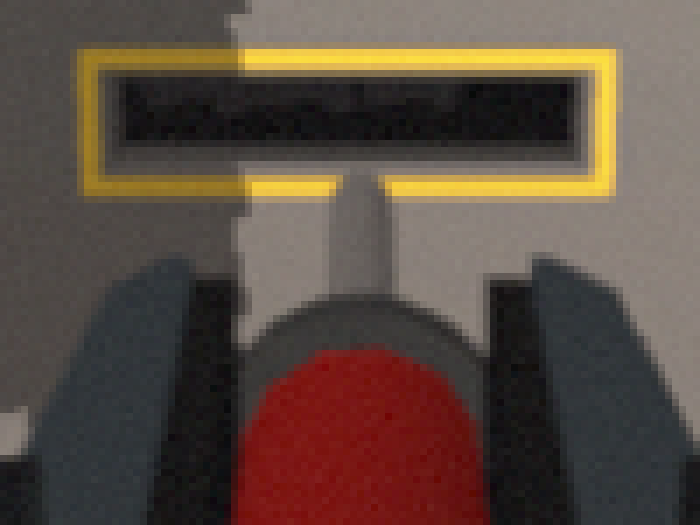

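```bash
python3 - <<'E'
from h import *
T=np.array(status.state()['ee_pos'])
ux=np.array([-.983,.184,0]);uy=np.array([.184,.983,0])
f=dict(np.load('pics/wrist3.npz')); k=K(f);R=f['pose']
def atz(u,v,z):
    d=R[:3,:3]@np.array([(u-f['cx'])/k,(v-f['cy'])/k,1]); o=R[:3,3]; return o+d*(z-o[2])/d[2]
P=cloud(f);print(np.nanmedian(P[235:250,355:365,2]))
for c in [(276.1,231.9),(353.6,231.9),(276.1,253),(353.6,253),(276.1,242.4),(353.6,242.4)]:
    w=atz(c[0]-.5,c[1]-.5,60.3); print(np.round(w,1),np.round([(w-T)@ux,(w-T)@uy],2))
E
```

```text
60.094885356657926
[558.7 -35.3  60.3] [  5.47 -32.09]
[569.9  24.2  60.3] [ 5.45 28.43]
[575.6 -39.   60.3] [-11.78 -32.62]
[586.9  21.5  60.3] [-11.8   28.89]
[567.1 -37.1  60.3] [ -3.04 -32.35]
[578.3  22.8  60.3] [-3.07 28.66]
```

```bash
python3 -m jog '[[0.01,-0.002,-0.0012,0.008,0,0,0],[0.01,0,0,0.012,0,0,0],[0.01,0,0,0.006,0,0,0],[0.01,0,0,0,0,0,0]]'
python3 - <<'E'
from h import *
s=status.state(); T=np.array(s['ee_pos']);print(T,s['force'])
for n in ['wrist','scene']:
    f=vision.grab_frame(n); np.savez(f'pics/{n}4.npz',**f)
    c=f['color'][215:290,265:365] if n=='wrist' else f['color'][200:270,290:370]
    cv2.imwrite(f'pics/{n}4.png',cv2.resize(c,None,fx=7,fy=7,interpolation=cv2.INTER_NEAREST))
E
```

```text
time_s: 6.25
ee_pos: [572.0, -7.3, 327.8]
ee_rot: [-180.0, -0.1, 169.4]
force: [0.3, -0.8, -0.9]
gripper_width: 17.6
[571.99533627  -7.32776198 327.81494957] [ 0.33935116 -0.80174878 -0.87906322]
```

View pics/scene4.png

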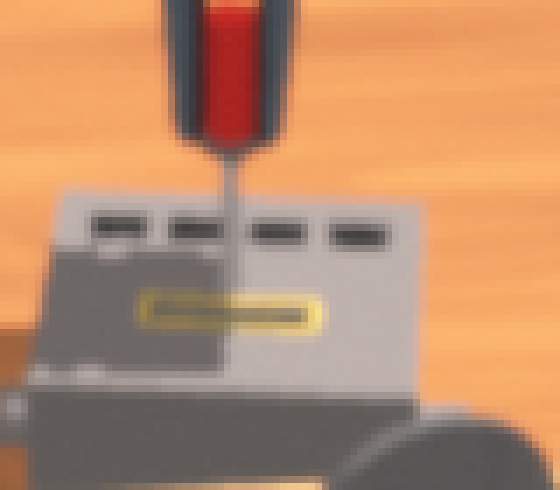

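View pics/wrist4.png

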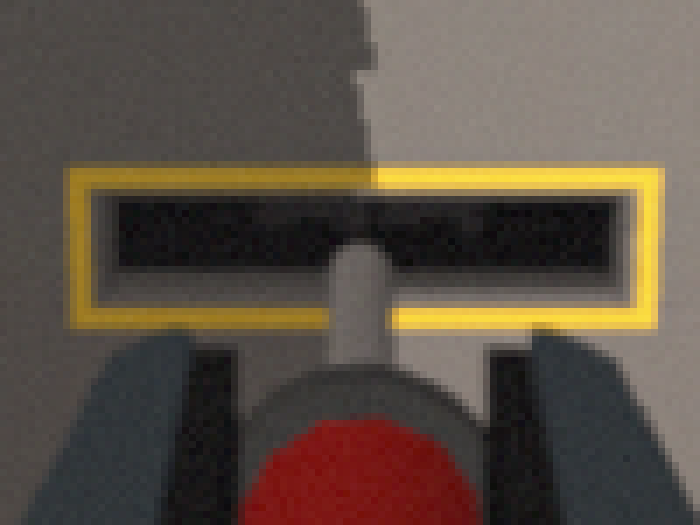

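```bash
python3 -m jog '[[0.01,0,0,0.004,0,0,0],[0.01,0,0,0.002,0,0,0],[0.01,0,0,0.001,0,0,0],[0.01,0,0,0,0,0,0]]' 40
python3 -m jog '[[0.01,0,0,0.001,0,0,0],[0.01,0,0,0.0005,0,0,0]]' 
python3 -m jog '[[0.01,0,0,0.001,0,0,0],[0.01,0,0,0.0005,0,0,0]]' 
```

```text
time_s: 6.85
ee_pos: [572.2, -7.4, 321.7]
ee_rot: [180.0, -0.0, 169.4]
force: [-0.3, 0.5, -1.2]
gripper_width: 16.9
time_s: 7.1
ee_pos: [572.2, -7.4, 320.2]
ee_rot: [180.0, 0.0, 169.4]
force: [0.1, -1.1, -0.3]
gripper_width: 17.2
time_s: 7.35
ee_pos: [572.1, -7.4, 318.7]
ee_rot: [180.0, -0.0, 169.4]
force: [0.6, -0.1, -0.0]
gripper_width: 17.6
```

```bash

python3 -m jog '[[0.01,0,0,0.001,0,0,0],[0.01,0,0,0.001,0,0,0]]' 
python3 -m jog '[[0.01,0,0,0.001,0,0,0],[0.01,0,0,0.002,0,0,0],[0.01,0,0,0.001,0,0,0]]' 
python3 - <<'E'
from h import *
s=status.state(); T=np.array(s['ee_pos']);print(T,s['force'])
for n in ['wrist','scene']:
    f=vision.grab_frame(n); np.savez(f'pics/{n}5.npz',**f)
    c=f['color'][215:290,265:365] if n=='wrist' else f['color'][200:270,290:370]
    cv2.imwrite(f'pics/{n}5.png',cv2.resize(c,None,fx=7,fy=7,interpolation=cv2.INTER_NEAREST))
E
```

```text
time_s: 7.6
ee_pos: [572.2, -7.4, 316.7]
ee_rot: [180.0, 0.0, 169.4]
force: [-0.5, -0.1, -1.0]
gripper_width: 17.0
time_s: 7.98
ee_pos: [572.1, -7.4, 312.5]
ee_rot: [180.0, -0.0, 169.4]
force: [-0.0, 0.1, -1.3]
gripper_width: 17.3
[572.13702431  -7.41249664 312.52281166] [-0.01452478  0.06802866 -1.29422065]
```

View pics/scene5.png

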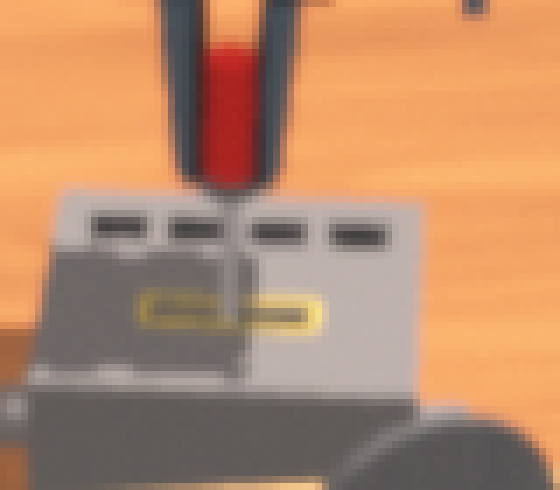

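View pics/wrist5.png

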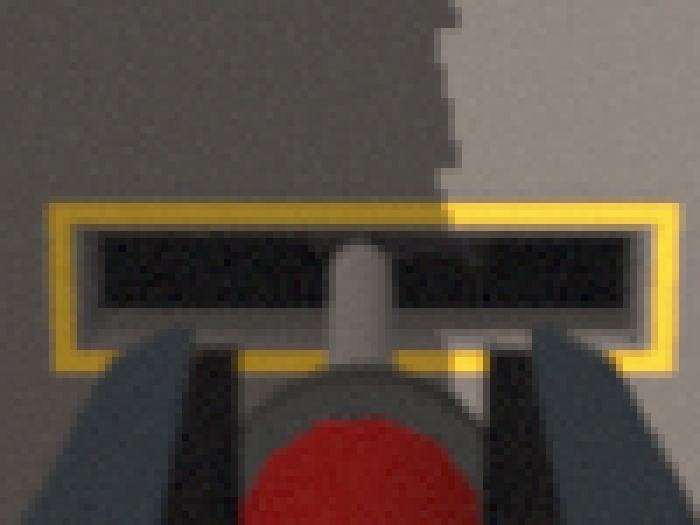

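Pin stands centred in the slot (tip inside at about z=52). Going on to just above the bed.

```bash

python3 -m jog '[[0.01,0,0,0.004,0,0,0],[0.01,0,0,0.006,0,0,0],[0.01,0,0,0.004,0,0,0],[0.01,0,0,0.001,0,0,0]]' 
python3 -m jog '[[0.01,0,0,0.001,0,0,0]]' 
python3 -m jog '[[0.01,0,0,0.001,0,0,0]]' 
python3 -m jog '[[0.01,0,0,0.0005,0,0,0]]' 
```

```text
time_s: 8.57
ee_pos: [572.1, -7.4, 297.2]
ee_rot: [-180.0, -0.1, 169.4]
force: [0.1, 0.1, -0.5]
gripper_width: 17.5
time_s: 8.7
ee_pos: [572.2, -7.4, 296.7]
ee_rot: [180.0, 0.0, 169.4]
force: [0.2, 0.2, -0.1]
gripper_width: 17.3
time_s: 8.82
ee_pos: [572.2, -7.4, 295.8]
ee_rot: [180.0, 0.0, 169.4]
force: [0.5, -1.1, 0.5]
gripper_width: 17.2
time_s: 8.95
ee_pos: [572.2, -7.4, 295.3]
ee_rot: [180.0, 0.0, 169.4]
force: [-1.1, -0.5, -1.6]
gripper_width: 17.4
```

```bash

for i in 1 2 3; do python3 -m jog '[[0.01,0,0,0.0005,0,0,0],[0.01,0,0,0,0,0,0]]' | grep -E 'force|pos'; done
```

```text
ee_pos: [572.2, -7.4, 294.9]
force: [-0.1, 0.4, 0.3]
ee_pos: [572.2, -7.4, 294.5]
force: [0.5, 0.0, 2.0]
ee_pos: [572.2, -7.4, 294.0]
force: [-0.7, 0.1, 3.2]
```

```bash

for i in 1 2; do python3 -m jog '[[0.01,0,0,0.0005,0,0,0],[0.01,0,0,0,0,0,0]]' | grep -E 'force|pos'; done
```

```text
ee_pos: [572.3, -7.4, 293.6]
force: [-1.4, -0.2, 5.4]
ee_pos: [572.3, -7.4, 293.3]
force: [-0.9, -0.0, 6.7]
```

It behaves as a stop (4 N/mm, contact at TCP z about 294.9). Lifting and trying 12.5 mm along +y.

```bash

python3 -m jog '[[0.01,0,0,-0.004,0,0,0],[0.01,0,0.005,0,0,0,0],[0.01,0,0.005,0,0,0,0],[0.01,0,0.0025,0,0,0,0],[0.01,0,0,0.001,0,0,0]]' 
for i in 1 2 3; do python3 -m jog '[[0.01,0,0,0.001,0,0,0],[0.01,0,0,0,0,0,0]]' | grep -E 'force|pos'; done
```

```text
time_s: 10.82
ee_pos: [574.5, 5.2, 295.5]
ee_rot: [180.0, -0.0, 169.4]
force: [0.2, -0.5, -0.3]
gripper_width: 17.4
ee_pos: [574.5, 4.9, 294.9]
force: [-0.7, 0.4, 0.6]
ee_pos: [574.5, 4.9, 294.2]
force: [-1.0, 0.4, 4.4]
ee_pos: [574.5, 4.9, 293.0]
force: [-0.1, 1.4, 4.8]
```

```bash

for i in 1 2 3 ; do python3 -m jog '[[0.01,0,0,0,0,0,0]]' | grep -E 'force|pos'; done;  python3 -m jog '[[0.01,0,0,0.0005,0,0,0],[0.01,0,0,0,0,0,0]]' | grep -E 'force|pos'; python3 -m jog '[[0.01,0,0,0,0,0,0]]' | grep -E 'force|pos'
```

```text
ee_pos: [574.5, 4.9, 293.0]
force: [-1.0, 0.7, 5.2]
ee_pos: [574.6, 4.9, 293.0]
force: [-0.8, 1.1, 5.3]
ee_pos: [574.5, 4.9, 292.9]
force: [0.3, -0.1, 5.5]
ee_pos: [574.6, 4.9, 292.4]
force: [-1.3, -0.1, 5.1]
ee_pos: [574.6, 4.9, 292.4]
force: [-0.2, 1.7, 5.5]
```

```bash

for i in 1 2 ; do python3 -m jog '[[0.01,0,0,0.0005,0,0,0],[0.01,0,0,0,0,0,0]]' | grep -E 'force|pos';python3 -m jog '[[0.01,0,0,0,0,0,0]]' | grep -E 'force';  done
python3 - <<'E'
from h import *
s=status.state();print(s['torque'],s['gripper_width'])
for n in ['wrist','scene']:
    f=vision.grab_frame(n); np.savez(f'pics/{n}6.npz',**f)
    c=f['color'][215:290,265:365] if n=='wrist' else f['color'][200:270,290:370]
    cv2.imwrite(f'pics/{n}6.png',cv2.resize(c,None,fx=7,fy=7,interpolation=cv2.INTER_NEAREST))
E
```

```text
ee_pos: [574.6, 4.9, 292.0]
force: [-1.8, 0.7, 5.5]
force: [-0.7, 0.8, 5.4]
ee_pos: [574.5, 4.9, 291.5]
force: [-0.1, 0.2, 5.6]
force: [0.3, 0.2, 4.9]
[0.14226782 0.23692321 0.01860364] 17.109120434500536
```

View pics/wrist6.png

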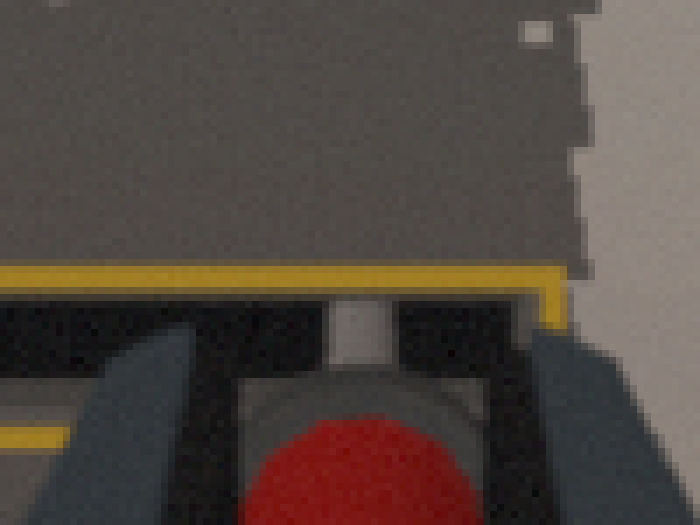

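Soft yield at nearly constant force (about 5.3 N), with the collar's place in the fingers unchanged, so this is the catch. Pressing further, step by step.

```bash

for i in 1 2 3 ; do python3 -m jog '[[0.01,0,0,0.0005,0,0,0],[0.01,0,0,0.0005,0,0,0]]' | grep -E 'force|pos'; done
python3 - <<'E'
from h import *
f=vision.grab_frame('top'); cv2.imwrite('pics/top6.png',cv2.resize(f['color'][220:320,270:400],None,fx=5,fy=5))
E
```

```text
ee_pos: [574.6, 4.8, 290.7]
force: [-2.2, 0.6, 6.7]
ee_pos: [574.6, 4.8, 289.8]
force: [-1.1, 0.5, 8.4]
ee_pos: [574.6, 4.7, 288.7]
force: [-0.9, -1.0, 4.2]
```

View pics/top6.png

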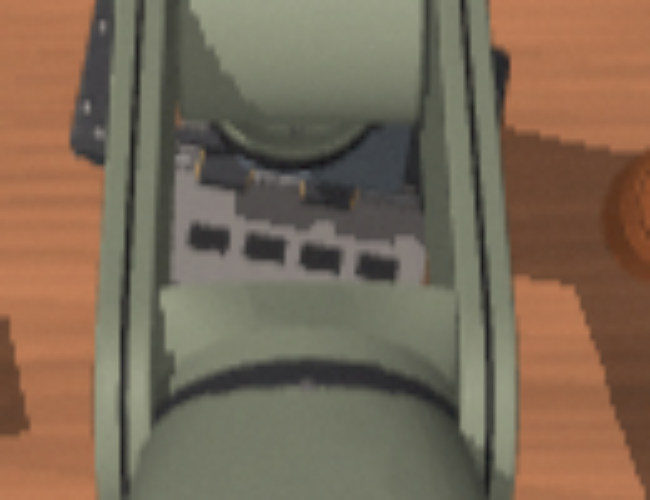

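```bash

for i in 1 2 ; do python3 -m jog '[[0.01,0,0,0.0005,0,0,0],[0.01,0,0,0.0002,0,0,0]]' | grep -E 'force|pos'; done
for i in 1 2 3 ; do python3 -m jog '[[0.01,0,0,0,0,0,0],[0.01,0,0,0,0,0,0]]' | grep -E 'force|pos'; done
python3 - <<'E'
from h import *
for n in ['top','wrist','scene']:
    f=vision.grab_frame(n); cv2.imwrite(f'pics/{n}7.png',f['color'])
    r=vision.find_in(n,'tray'); print(n,[(round(x['p'],2),np.round(x['location'],0).tolist()) for x in r[:2]])
E
```

```text
ee_pos: [574.6, 4.6, 287.4]
force: [-0.3, -0.9, 4.2]
ee_pos: [574.5, 4.7, 286.8]
force: [-0.0, -2.6, 3.6]
ee_pos: [574.5, 4.8, 286.9]
force: [-0.3, -3.3, 4.6]
ee_pos: [574.5, 4.9, 286.9]
force: [-0.2, -2.4, 3.2]
ee_pos: [574.5, 4.9, 286.9]
force: [1.0, -2.5, 4.8]
top []
wrist [(0.78, [479.0, 11.0, 8.0])]
scene []
```

View pics/wrist7.png

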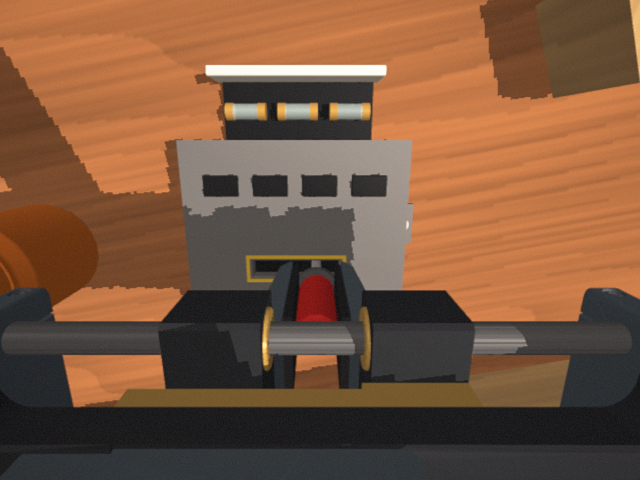

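View pics/scene7.png

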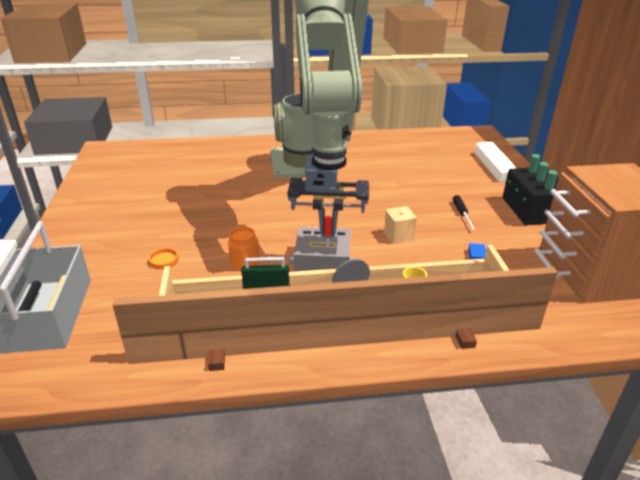

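The tray is sliding out at the front (white tray front at (296,72), three fuses visible). I keep holding, then measure.

```bash

python3 -m jog '[[0.01,0,0,0,0,0,0],[0.01,0,0,0,0,0,0],[0.01,0,0,0,0,0,0],[0.01,0,0,0,0,0,0],[0.01,0,0,0,0,0,0],[0.01,0,0,0,0,0,0]]'
python3 - <<'E'
from h import *
ux=np.array([-.983,.184,0]);C=np.array([555.8,-3.6,0])
def m(i):
    f=vision.grab_frame('wrist'); r=vision.silhouettes('wrist','tray'); P=cloud(f)
    if not r: print('none');return f
    q=P[r[0]['pixels']]; q=q[np.isfinite(q[:,0])]; a=(q-C)@ux; print(r[0]['p'],'max fwd of front face',np.percentile(a,[95,99,100])-60, 'z',np.percentile(q[:,2],[1,99])); return f
f=m(0)
E
python3 -m jog '[[0.01,0,0,0,0,0,0],[0.01,0,0,0,0,0,0],[0.01,0,0,0,0,0,0],[0.01,0,0,0,0,0,0],[0.01,0,0,0,0,0,0],[0.01,0,0,0,0,0,0],[0.01,0,0,0,0,0,0],[0.01,0,0,0,0,0,0]]'
python3 - <<'E'
from h import *
ux=np.array([-.983,.184,0]);C=np.array([555.8,-3.6,0])
f=vision.grab_frame('wrist'); r=vision.silhouettes('wrist','tray'); P=cloud(f)
cv2.imwrite('pics/wrist8.png',f['color'])
if r:
    q=P[r[0]['pixels']]; q=q[np.isfinite(q[:,0])]; a=(q-C)@ux; print(r[0]['p'],np.percentile(a,[95,99,100])-60)
E
```

```text
time_s: 16.27
ee_pos: [574.5, 4.9, 286.9]
ee_rot: [180.0, 0.0, 169.4]
force: [0.0, -3.3, 4.3]
gripper_width: 17.3
0.72 max fwd of front face [40.94058911 42.61673529 49.52097689] z [ 6.39965504 33.29289052]
time_s: 17.38
ee_pos: [574.5, 4.9, 286.8]
ee_rot: [180.0, 0.0, 169.4]
force: [0.9, -2.7, 4.7]
gripper_width: 17.4
0.57 [41.06812435 42.75590791 49.62062757]
```

View pics/wrist8.png

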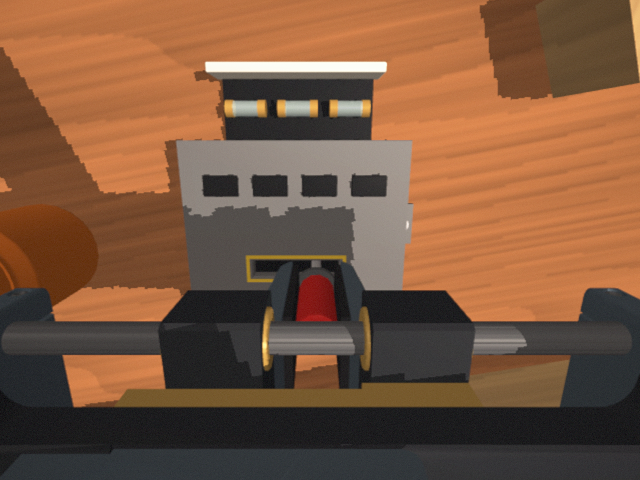

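```bash
python3 - <<'E'
from h import *
ux=np.array([-.983,.184,0]);C=np.array([555.8,-3.6,0])
f=vision.grab_frame('wrist'); P=cloud(f)
for v in range(56,150,4): 
    p=P[v,300]; print(v,np.round(p,1),round((p-C)@ux-60,1))
E
```

```text
56 [ 4.461e+02  1.800e+01 -2.000e-01] 51.8
60 [448.7  17.5   0.9] 49.2
64 [457.1  17.2  32.7] 40.8
68 [459.1  16.8  31.9] 38.8
72 [461.   16.4  30.5] 36.9
76 [460.9  15.8  16.7] 36.8
80 [462.   15.2   8.4] 35.7
84 [464.2  14.7   7.2] 33.4
88 [466.7  14.2   7.7] 30.9
92 [469.2  13.7   7.9] 28.4
96 [471.7  13.2   8.6] 25.8
100 [474.9  12.9  15.8] 22.6
104 [477.7  12.5  19.7] 19.8
108 [480.   12.1  19.6] 17.4
112 [482.4  11.6  18.9] 15.0
116 [484.4  10.9  13.6] 12.9
120 [486.5  10.2   7.7] 10.6
124 [489.1   9.7   8. ] 8.0
128 [491.6   9.2   7.5] 5.4
132 [494.2   8.7   7.4] 2.8
136 [496.8   8.2   8.7] 0.2
140 [499.8   9.9  60.6] -2.5
144 [501.9   9.5  59.1] -4.6
148 [504.    9.1  60. ] -6.7
```

```bash
python3 - <<'E'
from h import *
ux=np.array([-.983,.184,0]);uy=np.array([.184,.983,0]);C=np.array([555.8,-3.6,0])
f=dict(np.load('pics/top0.npz')); P=cloud(f); q=P.reshape(-1,3); q=q[np.isfinite(q[:,0])]
a=(q-C)@ux; b=(q-C)@uy
for z0,z1 in [(5,15),(15,25),(25,35),(35,45),(45,55),(55,65)]:
    m=(abs(b)<50)&(a>50)&(a<80)&(q[:,2]>z0)&(q[:,2]<z1); print(z0,m.sum(),np.round(np.sort(a[m])[-8:]-60,1) if m.any() else '')
f=dict(np.load('pics/w1.npz')); P=cloud(f)
for u in (110,140,170):
  for v in range(274,302,2):
    p=P[v,u]; print(u,v,f['color'][v,u],np.round(p,1),round((p-C)@ux-60,1))
E
python3 -m jog '[[0.01,0,0,0,0,0,0],[0.01,0,0,0,0,0,0],[0.01,0,0,0,0,0,0],[0.01,0,0,0,0,0,0]]'
python3 - <<'E'
from h import *
ux=np.array([-.983,.184,0]);C=np.array([555.8,-3.6,0])
f=vision.grab_frame('wrist'); P=cloud(f)
print([(v,round((P[v,300]-C)@ux-60,1)) for v in (62,64,68,72,138)])
E
```

```text
5 13 [-0.4 -0.4 -0.4 -0.3 12.5 13.6 14.7 18.4]
15 7 [-0.6 -0.5 -0.5 -0.4 -0.4 -0.3 -0.3]
25 16 [-0.5 -0.4 -0.4 -0.3 -0.3 -0.3 -0.3 -0.2]
35 7 [-0.9 -0.9 -0.9 -0.8 -0.8 -0.7 -0.7]
45 12 [-0.9 -0.8 -0.8 -0.7 -0.7 -0.7 -0.7 -0.7]
55 151 [-1.  -0.9 -0.9 -0.9 -0.9 -0.8 -0.7 -0.6]
110 274 [ 46  82 135] [ 4.909e+02 -3.300e+01  4.000e-01] -1.6
110 276 [100 114 127] [491.4 -29.2   7.2] -1.4
110 278 [109 124 133] [491.7 -25.3  14.4] -1.0
110 280 [105 120 128] [492.7 -22.9  19. ] -1.5
110 282 [109 122 133] [493.3 -20.   24.5] -1.6
110 284 [118 134 145] [494.2 -17.5  29.2] -2.0
110 286 [131 148 158] [495.2 -15.8  33. ] -2.7
110 288 [50 53 56] [495.3 -11.8  39.9] -2.0
110 290 [31 33 32] [417.8 164.1 297.9] 106.5
110 292 [27 25 24] [418.  164.8 299.1] 106.5
110 294 [27 23 25] [418.1 165.3 300.2] 106.4
110 296 [27 24 24] [418.6 165.4 300.6] 106.0
110 298 [18 15 16] [418.3 166.8 302.9] 106.5
110 300 [24 23 24] [418.6 167.1 303.5] 106.3
140 274 [ 46  78 129] [497.    0.9   1.3] -1.3
140 276 [100 113 126] [497.8   3.1   6.4] -1.8
140 278 [107 120 130] [498.4   5.7  12.2] -1.9
140 280 [107 121 133] [49
[... 664 characters left out ...]
1.   19.3] -1.5
170 282 [109 124 133] [505.   43.2  25.1] -1.4
170 284 [113 126 137] [505.2  45.7  31.2] -1.2
170 286 [104 115 125] [507.   45.7  32.5] -2.9
170 288 [49 52 57] [506.4  49.1  40.7] -1.7
170 290 [54 56 59] [507.   50.7  45. ] -2.1
170 292 [51 55 55] [506.9  53.3  51.3] -1.5
170 294 [51 50 57] [507.9  54.3  54.6] -2.2
170 296 [56 54 53] [437.7 156.9 255.1] 85.6
170 298 [53 49 43] [437.9 157.6 256.9] 85.6
170 300 [48 46 43] [438.4 157.7 257.7] 85.1
time_s: 18.02
ee_pos: [574.5, 4.9, 286.9]
ee_rot: [180.0, 0.0, 169.4]
force: [0.2, -2.6, 5.1]
gripper_width: 17.8
[(62, np.float64(42.2)), (64, np.float64(40.7)), (68, np.float64(38.6)), (72, np.float64(36.9)), (138, np.float64(-1.1))]
```

Tray displaced about 44 mm from its initial flush position and steady. Withdrawing the pin.

```bash

python3 -m jog '[[0.01,0,-0.0005,-0.001,0,0,0],[0.01,0,-0.0005,-0.002,0,0,0],[0.01,0,0,-0.003,0,0,0],[0.01,0,0,-0.004,0,0,0]]'
python3 -m jog '[[0.01,0,0,-0.004,0,0,0],[0.01,0,0,-0.008,0,0,0],[0.01,0,0,-0.008,0,0,0],[0.01,0,0,-0.01,0,0,0]]'
python3 -m jog '[[0.01,0,0,-0.015,0,0,0],[0.01,0,0,-0.015,0,0,0],[0.01,0,0,-0.006,0,0,0],[0.01,0,0,0,0,0,0]]'
python3 - <<'E'
from h import *
for n in ['wrist','scene']:
    f=vision.grab_frame(n); np.savez(f'pics/{n}9.npz',**f); cv2.imwrite(f'pics/{n}9.png',f['color'])
T=status.state()['ee_pos']; d=np.array([468.2,208.6,0])-T; print(T,d@np.array([-.983,.184,0]),d@np.array([.184,.983,0]))
E
```

```text
time_s: 18.58
ee_pos: [574.0, 4.2, 296.6]
ee_rot: [180.0, -0.1, 169.4]
force: [0.8, -0.2, -0.5]
gripper_width: 17.5
time_s: 19.08
ee_pos: [574.2, 3.9, 327.4]
ee_rot: [180.0, -0.0, 169.4]
force: [-0.2, 0.3, -0.8]
gripper_width: 17.2
time_s: 19.58
ee_pos: [574.3, 3.9, 363.5]
ee_rot: [180.0, 0.1, 169.4]
force: [0.2, -0.3, -1.8]
gripper_width: 17.6
[574.1110402    3.89989387 362.44183988] 141.77537204220687 181.73257293200112
```

View pics/wrist9.png

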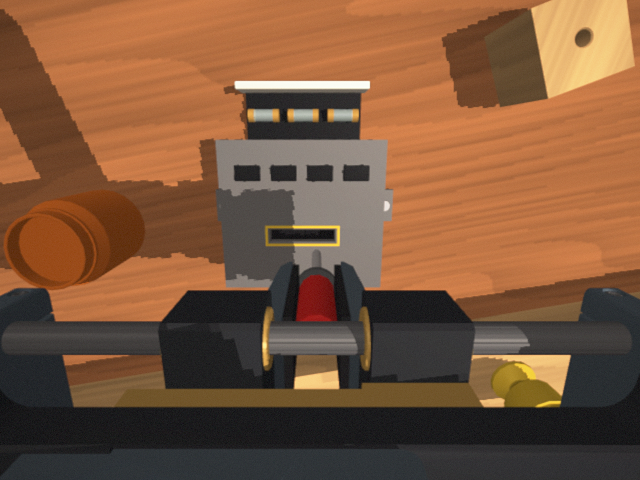

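The tray is out (front at (302,87)), and the pin is clear of the slot. Back over the stand, whose hole shows at (584,37).

```bash

python3 -m jog '[[0.01,0.012,0.016,0,0,0,0],[0.01,0.026,0.034,0,0,0,0],[0.01,0.03,0.038,0,0,0,0],[0.01,0.03,0.038,0,0,0,0],[0.01,0.024,0.03,0,0,0,0],[0.01,0.014,0.018,0,0,0,0],[0.01,0.0058,0.0077,0,0,0,0],[0.01,0,0,0.006,0,0,0],[0.01,0,0,0.006,0,0,0],[0.01,0,0,0.006,0,0,0],[0.01,0,0,0,0,0,0],[0.01,0,0,0,0,0,0]]'
python3 - <<'E'
from h import *
s=status.state();T=s['ee_pos'];print(T,s['force'])
ux=np.array([-.983,.184,0]);uy=np.array([.184,.983,0])
for n in ['wrist','scene']:
    f=vision.grab_frame(n); np.savez(f'pics/{n}10.npz',**f)
    c=f['color'][205:295,260:370] if n=='wrist' else f['color'][170:260,360:450]
    cv2.imwrite(f'pics/{n}10.png',cv2.resize(c,None,fx=6,fy=6,interpolation=cv2.INTER_NEAREST))
    if n=='wrist':
        for v in range(246,270,3):
            w=world(f,316,v); print(v,np.round(w,1),round((w-T)@ux,2),round((w-T)@uy,2))
E
```

```text
time_s: 21.18
ee_pos: [468.5, 208.3, 344.8]
ee_rot: [180.0, 0.0, 169.4]
force: [0.5, 0.1, -0.8]
gripper_width: 17.4
[468.52304377 208.33358665 344.8451965 ] [ 0.54416113  0.08357238 -0.77570203]
246 [474.4 207.1  51.9] -5.99 -0.15
249 [466.5 208.6  86.5] 2.03 -0.1
252 [466.3 208.7  94.1] 2.25 -0.09
255 [466.7 208.6  99.5] 1.86 -0.08
258 [466.6 208.6 106.1] 1.99 -0.07
261 [466.2 208.7 113.2] 2.39 -0.06
264 [466.1 208.7 119.1] 2.49 -0.05
267 [458.7 210.2 145.5] 10.02 -0.01
```

View pics/wrist10.png

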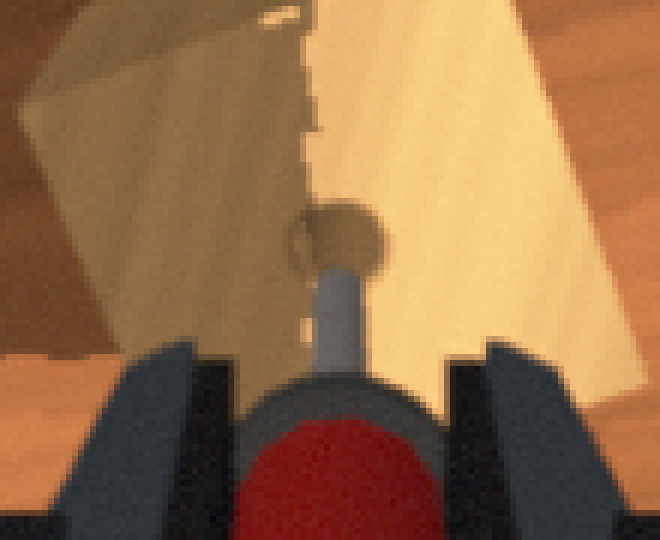

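View pics/scene10.png

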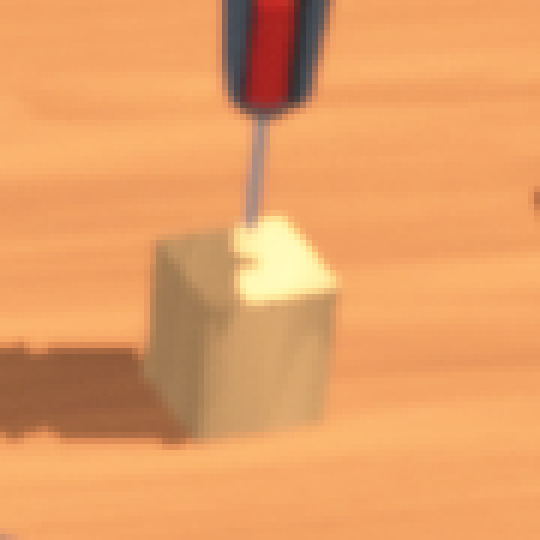

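Tip and hole line up (hole centre about (316,246), tip (316,250) while still 15 mm above it). Lowering in.

```bash

python3 -m jog '[[0.01,0.0004,0,0.006,0,0,0],[0.01,0,0,0.006,0,0,0],[0.01,0,0,0.003,0,0,0],[0.01,0,0,0.002,0,0,0],[0.01,0,0,0.002,0,0,0]]'
python3 -m jog '[[0.01,0,0,0.003,0,0,0],[0.01,0,0,0.006,0,0,0]]'
```

```text
time_s: 21.9
ee_pos: [467.9, 208.7, 325.8]
ee_rot: [180.0, 0.0, 169.4]
force: [0.8, 0.9, -0.7]
gripper_width: 17.3
time_s: 22.15
ee_pos: [468.0, 208.7, 316.8]
ee_rot: [180.0, 0.0, 169.4]
force: [0.3, 0.6, -0.0]
gripper_width: 17.2
```

Tip is in the hole with no contact force; down another 46 mm.

```bash

python3 -m jog '[[0.01,0,0,0.01,0,0,0],[0.01,0,0,0.012,0,0,0],[0.01,0,0,0.01,0,0,0],[0.01,0,0,0.008,0,0,0],[0.01,0,0,0.004,0,0,0],[0.01,0,0,0.001,0,0,0],[0.01,0,0,0,0,0,0]]'
python3 -m jog '[[0.01,0,0,0.0005,0,0,0],[0.01,0,0,0,0,0,0]]'
python3 -m jog '[[0.01,0,0,0.0005,0,0,0],[0.01,0,0,0,0,0,0]]'
```

```text
time_s: 23.02
ee_pos: [468.0, 208.7, 272.0]
ee_rot: [180.0, 0.0, 169.4]
force: [-0.5, 0.2, -0.8]
gripper_width: 17.0
time_s: 23.28
ee_pos: [467.9, 208.7, 271.5]
ee_rot: [180.0, 0.0, 169.4]
force: [-0.1, 0.3, -0.6]
gripper_width: 17.2
time_s: 23.52
ee_pos: [467.9, 208.7, 270.9]
ee_rot: [180.0, 0.0, 169.4]
force: [0.0, 0.1, -0.7]
gripper_width: 17.1
```

```bash

python3 -m jog '[[0.01,0,0,0.0005,0,0,0],[0.01,0,0,0,0,0,0]]'
python3 -m jog '[[0.03,0,0,0,0,0,0],[0.05,0,0,0,0,0,0],[0.05,0,0,0,0,0,0],[0.05,0,0,0,0,0,0]]'
python3 -m jog '[[0.05,0,0,-0.01,0,0,0],[0.05,0,0,-0.025,0,0,0],[0.05,0,0,-0.035,0,0,0],[0.05,0,0,-0.03,0,0,0],[0.05,0.02,0,-0.03,0,0,0],[0.05,0.05,0,-0.01,0,0,0],[0.05,0.05,0,0,0,0,0],[0.05,0.02,0,0,0,0,0],[0.05,0,0,0,0,0,0]]'
python3 - <<'E'
from h import *
for n in ['wrist','scene','top']:
    f=vision.grab_frame(n); np.savez(f'pics/{n}11.npz',**f); cv2.imwrite(f'pics/{n}11.png',f['color'])
f=dict(np.load('pics/wrist11.npz')); P=cloud(f); hsv=cv2.cvtColor(f['color'],cv2.COLOR_BGR2HSV)
H,S=hsv[...,0],hsv[...,1]
m=((H<8)|(H>172))&(S>150)&(P[...,2]>74)&(P[...,2]<130)&(abs(P[...,0]-468)<40)&(abs(P[...,1]-208)<40)
q=P[m];print(len(q),q.min(0),q.max(0))
for a in range(78,118,8):
    b=q[(q[:,2]>a)&(q[:,2]<a+8)]
    if len(b): print(a,b.mean(0))
E
```

```text
time_s: 23.78
ee_pos: [467.9, 208.7, 270.3]
ee_rot: [180.0, -0.0, 169.4]
force: [-0.0, 0.6, -1.2]
gripper_width: 17.6
time_s: 24.28
ee_pos: [467.9, 208.7, 270.4]
ee_rot: [180.0, 0.0, 169.4]
force: [-0.3, -0.5, 1.1]
gripper_width: 49.9
time_s: 25.4
ee_pos: [329.7, 234.5, 411.0]
ee_rot: [179.9, 0.1, 169.5]
force: [0.7, 0.2, -0.4]
gripper_width: 49.8
543 [458.53679867 200.41286931  76.6052144 ] [466.8697319  217.28172748 121.60332954]
78 [461.47554413 209.31530767  82.16565905]
86 [461.53061563 209.4963695   90.09040299]
94 [461.396256   209.52849629  98.06964092]
102 [461.38677339 209.86521591 105.88960817]
110 [461.36633436 209.92201123 114.05895118]
```

View pics/wrist11.png

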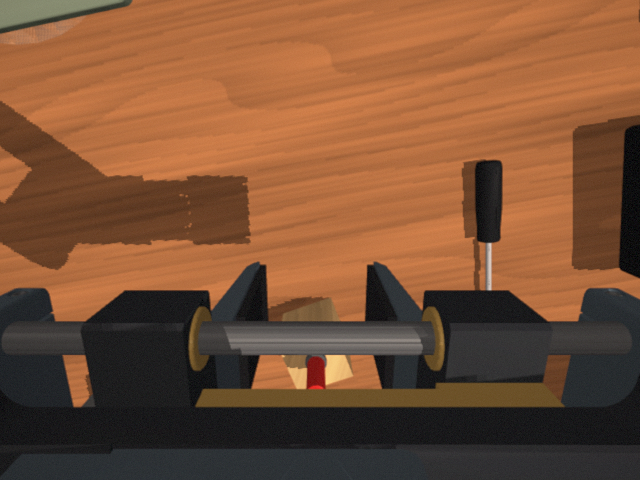

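View pics/scene11.png

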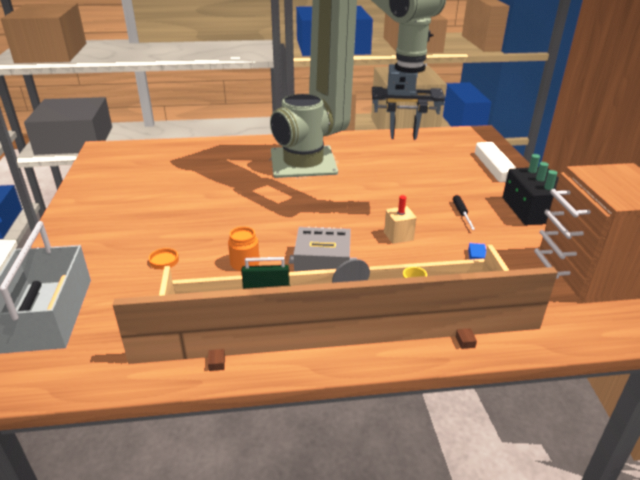

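View pics/top11.png

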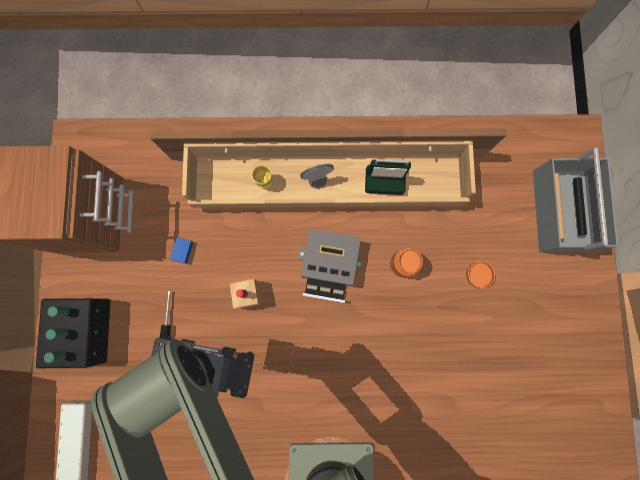

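The pin stands in the stand at (243,293) in the top view as at the start, the tray is out at (325,290), and the other things are in place. One last tray measurement, then I hand in.

```bash
python3 - <<'E'
from h import *
from workcell import ticket
ux=np.array([-.983,.184,0]);uy=np.array([.184,.983,0]);C=np.array([555.8,-3.6,0])
f=dict(np.load('pics/top11.npz')); q=cloud(f).reshape(-1,3); q=q[np.isfinite(q[:,0])]
a=(q-C)@ux; b=(q-C)@uy; m=(abs(b)<40)&(q[:,2]>22)&(q[:,2]<45)&(a>50)&(a<120); print('tray front',np.sort(a[m])[-8:]-60)
s=status.state(); print(s['force'],s['qvel'],s['time_s'])
ticket.job_done()
E
```

```text
tray front [43.67383039 43.73483979 43.82036284 43.9110058  43.93524751 44.11128486
 44.15309138 44.21685117]
[ 0.32618249  0.74279049 -0.61911844] [-0.37938884  0.53691688  0.02887615  0.17733219  0.19518669  0.11427467] 25.55
the job is handed in; nothing more can be done
```

I took the pin from its stand, lowered it through the slot and felt along the bed. The middle of the slot was a stiff stop at about 4 N/mm. The catch was about 12.5 mm along the holder's +y side. I pressed it about 8 mm and held it until the tray was out, then put the pin back in its stand and let go. The job was handed in at 25.55 s.

- **Tray:** the last top-camera picture puts its front 43.7–44.2 mm past the case line. It was about 0.3 mm behind that line at the start, so it came out about 44–45 mm.
- **Pin:** it stands upright in the stand. Its handle heights match those before the grasp and its position is within about 1 mm. I checked this in the wrist picture, and it looks the same in the scene and top pictures.
- **Forces:** the highest vertical reading was 8.4 N. I only read the force at the end of each move, so a short peak in between would not show.
- **Disagreement:** while pressing the catch, I read 5–8 N in the first 5 mm, against the 2–4 N described, then 3–5 N. There was also a sideways force of about 3 N. The ball was probably rubbing the neighbouring stop.
- **Other things:** they look unmoved in the last pictures. I did not measure them again.

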